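# Set the ring-setting index wheel back by one notch

### The arm

A 6-joint arm with a two-finger parallel gripper is mounted at the origin on the work surface. World frame = base frame: x ahead of the robot, y to its left, z up, the work surface at z = 0. Lengths are in mm, angles in degrees, forces in N, time in s.
With the tool pointing down it reaches from about 350 to 850 mm from the base axis. Payload 8.1 kg.
Tool frame: the origin (TCP) lies midway between the tips of the shut fingers; the grasp point (between the pads) lies 19 mm behind it; x points along the fingers, y is the direction in which the jaws open and shut, and the axes are right-handed (so a half turn about x gives the same grasp; the last joint's range is limited). The gripper opens to 85 mm and grips with 20 to 120 N. Pads are 22 mm wide; open, the fingers measure 114 mm over their backs; the gripper's body (76 mm by 85 mm) begins 54 mm behind the grasp point. The pads swing forward as they close: fully open they stand 13 mm farther back than shut.
Start: joints at [63.461, 7.471, 85.268, -0, 87.261, -4.893], TCP at [221.305, 557.7, 231.292] pointing down, gripper open.
Joint ranges: [-169.43, 169.43], [-51.17, 129.36], [1.28, 143.12], [-76.62, 256.62], [0, 156.53], [-152.29, 152.29]. Speed limits (degrees/s): [136.94, 136.94, 159.86, 180, 180, 180].

### API

Orientations are given as [roll, pitch, yaw] about the fixed x, y, z axes, in that order (R = Rz(yaw) Ry(pitch) Rx(roll)).
In Python, from bench import r gives the robot as it stands.
- The arm moves only by the tool move_arm, never from a script. Its argument "deltas" is a list of rows, each a list of 2 entries, a list of its own where there are three numbers: the shift along the tool's x, y, z in mm, then the turn about the tool's x in degrees. A call has 1 to 12 rows; each row is the pose to reach, as a shift and turn from the pose measured when the call began, along the tool's axes at that moment; what a row does not reach only later rows make up. A row lasts 1/8 s, in which the tool goes at most 62.5 mm and 10.7 degrees, less where a joint would pass 70% of its speed; a pose out of reach is approached as far as the arm can. A call with a gripper value outside its range is refused whole. "jaw" is the opening, from -1 (shut) to 1 (fully open), set as the call begins (left out, the last holds). The fingers move at their own pace and stop on an object; "squeeze" is the grip in N (left out, the last holds). Time passes only in rows, so rows that repeat a pose let the fingers close. It gives the time, the measured TCP pose, the force and the opening at its end, in the units of the state.
- r.sense(): the state, without advancing time (a new reading comes with each control period).
- r.snapshot(name): name is "scene" or "top" or "wrist"; returns (picture, depth): 400x640x3 uint8, red, green, blue; 400x640 float32, mm along the optical axis (not along the pixel's ray), 0 where there is no reading.
- r.get_calibration(name): a dict with "fovy" (degrees; the focal length in pixels is half the picture's height over the tangent of half this angle, whatever the lens; pixels are square), "cx", "cy" (the principal point, pixels), "position" and "attitude" of the camera in the world; the wrist camera has in their place "tool_from_camera" (4x4, takes a point from camera to tool coordinates, whose origin is the TCP and whose axes are the tool frame's). Camera axes: x right, y down, z forward; pixel columns grow to the right and rows downward; lengths in mm; the calibration is good to about 2 mm. A picture is of the moment at which its call begins: read the wrist's pose just before it. get_calibration takes no time and is no camera call.
- r.hand_in(): hands the job in, once; it reports no verdict.
The state is a dict: "time": time; "joint_pos": joint angles; "qd": joint speeds; "joint_efforts": joint torques, N m; "tool_pos": TCP position; "tcp_rot": TCP orientation; "ft_force": force on the tool from outside, world axes, zero at the start; "wrist_torque": the same for the moment, N m; "finger_gap": finger opening in mm.
Only numpy, scipy, OpenCV 4.12 (cv2) and the standard library are available. Lean on these libraries where they do the work, as an engineer would, in place of code of your own. Each camera call takes 0.05 s, during which the arm holds its last target. There are 200 camera calls.

### The job

The ring on the indexing fixture has been turned one step too far. With a fingertip, lift the ratchet pawl by tipping its ball-ended arm over until it stays up by itself, push the toothed wheel (it has upright pegs to push on) backward, counterclockwise seen from above, by exactly one notch, then tip the pawl back so that its nose drops fully home between the teeth. Only push: do not pick anything up, and leave the ring on its spindle and the things lying around where they are.

Things in the scene. Friction and masses are not known exactly. Their poses are not given: they have to be found in the camera images.
- indexer: The fixed indexing fixture: a dark steel base plate, 14 mm thick, from x -110 to +140 and y -110 to +110 mm of this frame, carrying a wheel. Origin on the table top under the wheel's vertical axis, z up. It may stand anywhere in reach, its x axis pointing away from the robot within about 30 degrees; the pawl is on the wheel's far (+x) side.
- hub (a point): Centre of the top of the wheel's hub (radius 16 mm), on the wheel's axis, 67 mm above the table; a spindle rises 20 mm more. The steel wheel is 190 mm across. Its flat face (radius under 70 mm) is 55 mm above the table; at radius 70 to 95 mm stand 12 sawtooth teeth, tops 65 mm above the table, one every 30 degrees (0.524 rad).
- wheel (a joint): Angle of the wheel, rad, grows counterclockwise seen from above (backward). With the pawl home at the start it reads between -0.12 and 0.00; the pawl stops it near +0.05. One notch backward is +0.524 from the 0 position. It turns stiffly (about 0.12 N m, 2 to 3 N at a peg) and stays where it is left.
- peg (a point): Top centre of the peg nearest the robot, 95 mm above the table; it turns with the wheel. Four such steel pegs, 10 mm thick, rise 40 mm from the wheel's face at radius 55 mm, 90 degrees apart. With the wheel at 0 this one stands at azimuth 165 degrees in the fixture's frame (from its x axis, counterclockwise).
- pin (a point): Hinge point of the pawl, at (83, 55, 82) mm in the fixture's frame; the hinge pin runs along the fixture's x. From it the pawl (12 mm wide) reaches along -y to its nose. An aluminium post carries the pin: x +103 to +121, y +40 to +70 mm in the fixture's frame, top 94 mm above the table.
- pawl (a joint): Angle of the pawl, rad: 0 = nose fully down, 1.0 = tipped over against its stop, nose about 50 mm up. It is free (about 0.02 N m): weighted by its ball, it falls to 0 when left below about 0.45 and falls to 1.0 and stays there when left above about 0.57. With the nose resting part of the way up a tooth's slope it reads up to 0.07, on top of a tooth about 0.13.
- ball (a point): Centre of the steel ball (22 mm across) on the pawl's upright arm (8 mm thick), 48 mm from the hinge pin. Pawl home: about (83, 39, 127) mm in the fixture's frame. To lift the pawl push the ball towards the fixture's +y; tipped over it is at about (83, 84, 120) mm. Pushed back towards -y it drops the pawl again.
- nose (a point): Underside of the pawl's nose, 53 to 45 mm from the hinge pin on its -y side, 12 mm wide; home it is at about (83, 6, 58) mm in the fixture's frame, between two teeth.
- set_ring: Gold-coloured ring (23 mm across, 7 mm high) lying loose on the hub round the spindle; origin at the centre of its underside. Leave it there.
- loose_ring: Gold-coloured ring, 26 mm across, 6 mm high, lying loose on the fixture's base plate near its far right corner. Leave alone; origin at the centre of its underside.
- stone_a: Black touchstone slab 100 x 50 x 22 mm on the bench at the fixture's -y side. Leave alone; origin at the centre of its underside.
- stone_b: Second black touchstone slab 100 x 50 x 22 mm, on the fixture's +y side. Leave alone; origin at the centre of its underside.
- screwdriver: Black-handled screwdriver 200 mm long, lying to the right. Leave alone.
- pliers: Black-handled pliers 145 mm long, lying to the left. Leave alone.
- acid_bottle: Small brown bottle, 36 mm across, 75 mm high, on the left. Leave alone.
- dish: White dish 80 mm across, 20 mm high, on the right. Leave alone.

How it is judged:
By the outcome, as a careful person would: the job done as asked, in the order asked, and still so for the second after the job is handed in, with the robot touching nothing.
It also fails if it takes over 48 s, if anything falls off the work surface, if the arm or the gripper's body presses on something with over 40 N, if the wrist force passes 120 N, or if a joint passes its speed limit or range.

## Working session

There is one attempt and no reset: what is moved stays moved. The work goes in short steps, Python scripts to look and compute and a tool call to move; the robot and the scene stay as the last step left them, time stands still between calls to the robot, and variables do not carry over. Pictures are saved under pics/ and viewed, about 8 in all and at most 12, crops included, and the job is handed in when it is done.

Besides the shell and the picture viewer there is one more tool, called after ">>>" as name(argument=value, ...), one argument or row to a line, values as JSON. move_arm: Moves the arm, as the interface text tells. Its arguments: {"type":"object","properties":{"deltas":{"type":"array","items":{"type":"array"}},"jaw":{"type":"number"},"squeeze":{"type":"number"}},"required":["deltas"]}

```bash
mkdir -p pics; cat > h.py <<'E'
from bench import r
import numpy as np, cv2
from scipy.spatial.transform import Rotation as R
def cam(n,shape=(400,640)):
    c=r.get_calibration(n); f=shape[0]/2/np.tan(np.radians(c["fovy"])/2)
    return c,f
def save(n,fn):
    p,d=r.snapshot(n); cv2.imwrite(f"pics/{fn}.png",p[:,:,::-1]); np.save(f"pics/{fn}.npy",d); return p,d
E
python3 - <<'E'
from h import *
print(r.sense())
for n in("scene","top","wrist"): print(n,r.get_calibration(n))
a,da=save("top","top0"); b,db=save("scene","scene0")
E
```

```text
{'time': 0.0, 'joint_pos': array([ 6.34604585e+01,  7.51448547e+00,  8.53296061e+01,  1.33764398e-03,
        8.72598911e+01, -4.89229758e+00]), 'qd': array([-0.00214192, -0.07973101, -0.04025757,  0.03679595, -0.06433172,
       -0.01634887]), 'joint_efforts': array([-3.25373803e-04, -5.69391775e+01, -5.00553989e+01, -3.15218795e-04,
        1.47455628e-02,  1.25899948e-05]), 'tool_pos': array([221.0567107 , 557.21373121, 230.24777204]), 'tcp_rot': array([ -95.6284089 ,   89.8960088 , -117.27571793]), 'ft_force': array([0.16918837, 0.4210281 , 0.80948483]), 'wrist_torque': array([ 0.02344985, -0.02937191, -0.02194905]), 'finger_gap': 85.41105833066472}
scene {'fovy': 45.815389931743006, 'cx': 322.0432513510287, 'cy': 194.654611167452, 'position': array([1200.28339602,  202.13052221, 1217.19825057]), 'attitude': array([-148.64187576,   -0.20168932,  108.68895094])}
top {'fovy': 46.20316090776607, 'cx': 326.46652301325025, 'cy': 203.25605969270043, 'position': array([ 468.2198628 ,   14.66133025, 1362.04069973]), 'attitude': array([-1.76051573e+02, -1.22002788e-01, -8.94112951e+01])}
wrist {'fovy': 69.5011930785686, 'cx': 318.9265999419623, 'cy': 199.7038485404581, 'tool_from_camera': array([[-8.02728232e-04, -2.79780198e-01,  9.60063746e-01,
        -1.43955169e+02],
       [ 9.99999369e-01, -9.79383615e-04,  5.50708832e-04,
         6.67631983e-01],
       [ 7.86193276e-04,  9.60063582e-01,  2.79780807e-01,
        -7.11523176e+01],
       [ 0.00000000e+00,  0.00000000e+00,  0.00000000e+00,
         1.00000000e+00]])}
```

```bash
ls .
```

```text
h.py
pics
```

View pics/top0.png

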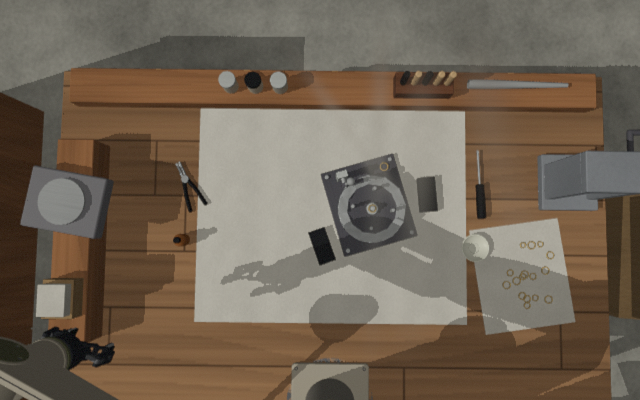

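View pics/scene0.png

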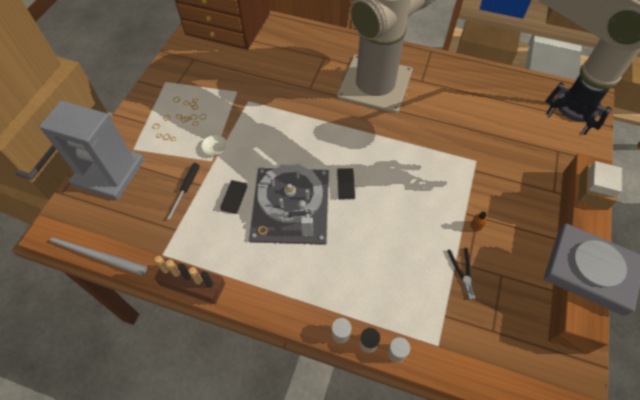

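The top view shows the fixture with its hub near (372,208), turned about +15°; the pawl and post are near (348,178) on the far-left side. The stones are at (321,246) and (428,194). The scene view shows the ball and post near (307,222). I'll measure the plate and hub next.

```bash
cat >> h.py <<'E'
def campose(n,s=None):
    c,f=cam(n)
    if n=="wrist":
        s=s or r.sense(); T=c["tool_from_camera"]; Rt=R.from_euler('xyz',s["tcp_rot"],degrees=True).as_matrix()
        return Rt@T[:3,:3], Rt@T[:3,3]+s["tool_pos"],c,f
    return R.from_euler('xyz',c["attitude"],degrees=True).as_matrix(), np.array(c["position"]),c,f
def ray(n,uv,z,s=None):
    M,p,c,f=campose(n,s); uv=np.atleast_2d(uv).astype(float)
    d=np.c_[(uv[:,0]-c["cx"])/f,(uv[:,1]-c["cy"])/f,np.ones(len(uv))]@M.T
    return p+d*((z-p[2])/d[:,2])[:,None]
def proj(n,P,s=None):
    M,p,c,f=campose(n,s); q=(np.atleast_2d(P)-p)@M
    return np.c_[c["cx"]+f*q[:,0]/q[:,2],c["cy"]+f*q[:,1]/q[:,2]]
E
python3 - <<'E'
from h import *
out=[]
for n,roi in(("top",(310,425,145,265)),("scene",(245,335,155,248))):
    im=cv2.imread(f"pics/{n}0.png"); hsv=cv2.cvtColor(im,cv2.COLOR_BGR2HSV)
    x0,x1,y0,y1=roi
    d=np.load(f"pics/{n}0.npy")
    M,p,c,f=campose(n)
    v,u=np.mgrid[y0:y1,x0:x1]; dd=d[y0:y1,x0:x1]
    P=np.stack([(u-c["cx"])/f*dd,(v-c["cy"])/f*dd,dd],-1)@M.T+p
    m=((abs(P[...,2]-14)<5)&(dd>0))
    print(n,"table z",np.median(P[...,2][:8]))
    pts=np.c_[u[m],v[m]]
    W=ray(n,pts,14)[:,:2].astype(np.float32)
    print("rect",cv2.minAreaRect(W))
    # depth-based wheel face
    m2=(abs(P[...,2]-60)<8); W2=P[m2]; print("wheel", cv2.minEnclosingCircle(W2[:,:2].astype(np.float32)), m2.sum())
    g=(hsv[y0:y1,x0:x1,0]>14)&(hsv[y0:y1,x0:x1,0]<32)&(hsv[y0:y1,x0:x1,1]>70)&(hsv[y0:y1,x0:x1,2]>60)
    k,l,st,ce=cv2.connectedComponentsWithStats(g.astype(np.uint8))
    for i in range(1,k):
        if st[i,4]>5: print(ce[i]+[x0,y0],st[i,4], ray(n,ce[i]+[x0,y0],72)[0].round(1))
    # high points 
    hi=P[(P[...,2]>105)&(P[...,2]<150)]; print("ball", len(hi), hi.mean(0).round(1), hi.max(0).round(1))
    cr=cv2.resize(im[y0:y1,x0:x1],None,fx=4.5,fy=4.5,interpolation=cv2.INTER_CUBIC); out.append(cr)
h=max(o.shape[0] for o in out)
o=[cv2.copyMakeBorder(c,0,h-c.shape[0],0,0,cv2.BORDER_CONSTANT) for c in out]
i=np.hstack(o); s=800/i.shape[1]
cv2.imwrite("pics/crop1.png",cv2.resize(i,None,fx=min(1,s),fy=min(1,s)))
E
```

```text
top table z 0.9679233794432776
rect ((542.4036865234375, -110.50772094726562), (311.2376708984375, 354.8049621582031), 80.14181518554688)
wheel ((559.6670532226562, -99.43599700927734), 113.03998565673828) 3089
[384.23529412 166.11764706] 34 [ 662.2 -146.3   72. ]
[369.36363636 208.09090909] 11 [ 545.2 -105.6   72. ]
ball 54 [611.4 -49.5 134.7] [621.2 -40.4 141.4]
scene table z 0.6659295654652624
rect ((568.0562744140625, -112.8543701171875), (270.9007263183594, 253.8031463623047), 22.850635528564453)
wheel ((558.8728637695312, -92.80448150634766), 117.9547348022461) 2414
[289.52173913 189.39130435] 23 [ 551.2 -111.1   72. ]
[262.18055556 229.73611111] 72 [ 695.7 -135.6   72. ]
ball 59 [617.4 -47.3 131.7] [626.1 -38.7 143.1]
```

```bash
cat >> h.py <<'E'
def todelta(P,yawz=None):
    "shift in tool axes to world TCP P; turn deg so tool z points at world azimuth yawz"
    s=r.sense(); Rt=R.from_euler('xyz',s["tcp_rot"],degrees=True).as_matrix()
    sh=Rt.T@(np.array(P,float)-s["tool_pos"]); t=None
    if yawz is not None:
        d=Rt.T@np.array([np.cos(np.radians(yawz)),np.sin(np.radians(yawz)),0]); t=np.degrees(np.arctan2(-d[1],d[2]))
    return sh.round(1),t
E
python3 - <<'E'
from h import *
s=r.sense(); print(R.from_euler('xyz',s["tcp_rot"],degrees=True).as_matrix().round(3))
for a in(17,107,-73): print(a,todelta([520,-110,330],a))
E
```

```text
[[-0.001  0.369  0.929]
 [-0.002  0.929 -0.369]
 [-1.    -0.002 -0.   ]]
17 (array([ -98.9, -510.1,  523.9]), np.float64(-38.64538179918023))
107 (array([ -98.9, -510.1,  523.9]), np.float64(-128.645466306173))
-73 (array([ -98.9, -510.1,  523.9]), np.float64(51.35453369382699))
```

View pics/crop1.png

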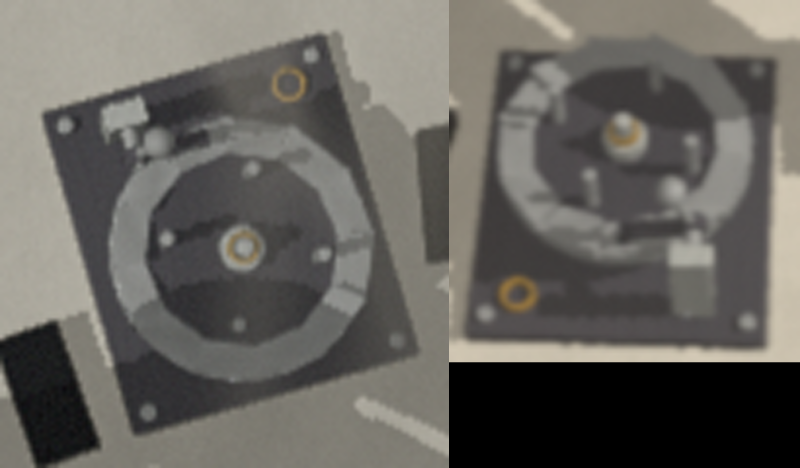

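The crops show clear plate edges, hub, pegs, the ball (top crop ≈(157,140)) and the post. I'll move the wrist camera over the fixture, shutting the fingers on the way.

```bash
python3 - <<'E'
from h import *
print(todelta([540,-80,290],-73))
E
```

```text
(array([ -58.9, -474.8,  531.5]), np.float64(51.35453369382699))
```

>>> move_arm(
  deltas=[
    [[-59,-475,531],51],
    [[-59,-475,531],51],
    [[-59,-475,531],51],
    [[-59,-475,531],51],
    [[-59,-475,531],51],
    [[-59,-475,531],51],
    [[-59,-475,531],51],
    [[-59,-475,531],51],
    [[-59,-475,531],51],
    [[-59,-475,531],51],
    [[-59,-475,531],51],
    [[-59,-475,531],51],
  ],
  jaw=-1,
)

```text
time: 1.6
tool_pos: [540.0, -83.2, 289.5]
tcp_rot: [-58.8, 89.9, -131.6]
ft_force: [-0.1, 0.6, 0.1]
finger_gap: -0.1
```

```bash
python3 - <<'E'
from h import *
import pickle
s=r.sense(); pickle.dump(s,open("pics/w1.pkl","wb")); im,d=save("wrist","w1")
print(s["tool_pos"],s["tcp_rot"],s["qd"].round(1),s["joint_pos"].round(1))
E
```

```text
[539.97090639 -83.22654292 289.52393484] [ -58.79648095   89.85999448 -131.61238386] [-16.2  18.  -19.1   0.8   1.7 -16.8] [-14.1  -1.8  88.8  -0.1  93.  -31.2]
```

View pics/w1.png

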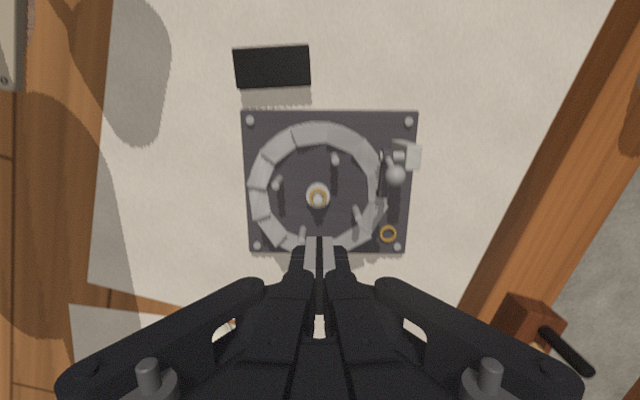

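The wrist view shows the fixture nearly square in the image: plate (241–418, 110–254), ring at (318,195), ball at (395,174), post at (412,155), and pegs at about (335,159), (277,183), (357,212) and (302,232). The arm was still creeping, so I'll retake it settled and measure.

```bash
cat > meas.py <<'E'
from h import *
import pickle,sys
def shot(fn):
    for i in range(6):
        if abs(r.sense()["qd"]).max()<0.5: break
        r.snapshot("top")
    s=r.sense(); im,d=save("wrist",fn); pickle.dump(s,open(f"pics/{fn}.pkl","wb")); return s,im
E
python3 - <<'E'
from meas import *
s,im=shot("w2"); print(s["time"],s["tool_pos"],s["tcp_rot"],s["qd"].round(1))
g=cv2.GaussianBlur(cv2.cvtColor(im,cv2.COLOR_RGB2GRAY),(3,3),0).astype(float)
# predicted pixels with rough pose -> edges by strongest gradient
h=np.array([547,-109]);y=np.radians(16)
W=lambda x,yy,z,h=h,y=y:[h[0]+x*np.cos(y)-yy*np.sin(y),h[1]+x*np.sin(y)+yy*np.cos(y),z]
def edge(a,b,n,sgn):
    out=[]
    for t in np.linspace(.12,.88,25):
        c=np.array(a)*(1-t)+np.array(b)*t; best=[]
        ks=np.arange(-20,20.1,.5)
        px=proj("wrist",[W(c[0]+k*n[0],c[1]+k*n[1],14) for k in ks],s)
        v=cv2.remap(g.astype(np.float32),px[:,0].astype(np.float32)[None],px[:,1].astype(np.float32)[None],1)[0]
        gr=np.gradient(v); i=gr.argmax()
        if gr[i]>4: out.append(ray("wrist",px[i],14,s)[0,:2])
    out=np.array(out); 
    l=cv2.fitLine(out.astype(np.float32),cv2.DIST_HUBER,0,.01,.01).ravel()
    print(len(out),"az",np.degrees(np.arctan2(l[1],l[0])).round(2),"pt",l[2:],"res",np.abs((out-l[2:])@[-l[1],l[0]]).mean().round(2)); return l
L={}
L['left']=edge((-110,-110),(-110,110),(-1,0),1)
L['right']=edge((140,-110),(140,110),(1,0),1)
L['top']=edge((-110,110),(140,110),(0,1),1)
hsv=cv2.cvtColor(im,cv2.COLOR_RGB2HSV)
m=((hsv[...,0]>14)&(hsv[...,0]<32)&(hsv[...,1]>90)&(hsv[...,2]>60)).astype(np.uint8); m[:,:290]=0;m[:150]=0;m[260:]=0;m[:,420:]=0
k,l,st,ce=cv2.connectedComponentsWithStats(m)
for i in range(1,k):
    if st[i,4]>8: print(ce[i],st[i],ray("wrist",ce[i],72,s)[0].round(1))
c=cv2.resize(im[100:265,235:430],None,fx=4,fy=4,interpolation=cv2.INTER_CUBIC); cv2.imwrite("pics/w2c.png",c[:,:,::-1])
E
```

```text
1.95 [539.10368742 -78.90535193 289.91688183] [ -59.40301493   89.90853406 -131.97420063] [ 0.1 -0.3 -0.1 -0.1 -0.1 -0.1]
25 az -73.37 pt [ 437.2758  -128.14229] res 0.39
24 az -72.93 pt [682.99664 -83.16526] res 2.72
25 az 16.77 pt [5.313303e+02 6.588708e-02] res 0.29
[317.02040816 197.35714286] [309 190  17  18  98] [ 546.1 -108.7   72. ]
[386.40972222 234.81944444] [378 227  18  17 144] [ 651.5 -131.    72. ]
```

View pics/w2c.png

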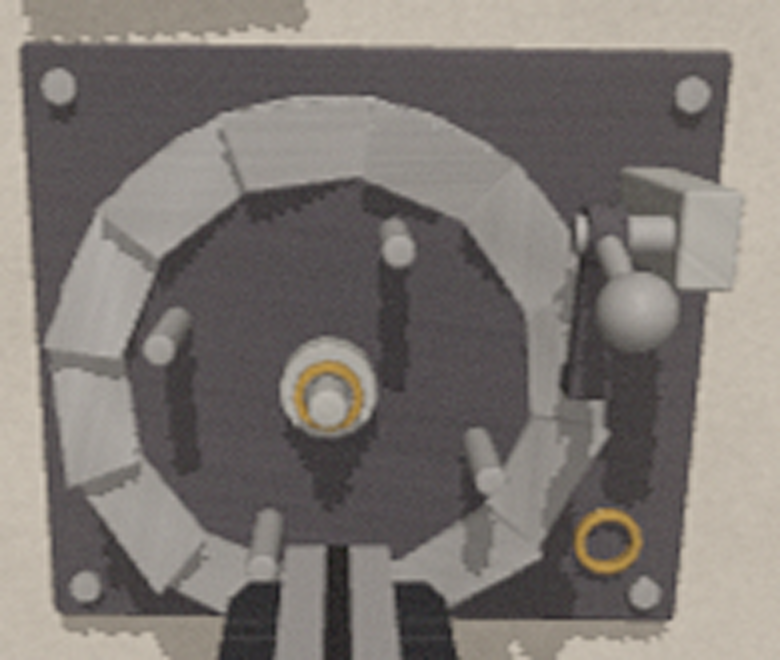

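The crop shows peg tops at crop (398,250), (160,347), (490,478) and (265,562), the ball at (637,312) and its arm reaching back to the pin at (600,230), so the pawl is home. I'll convert these to the fixture frame.

```bash
cat >> h.py <<'E'
HUB=np.array([546.5,-109.5]); YAW=16.7
_c,_s=np.cos(np.radians(YAW)),np.sin(np.radians(YAW))
def fix2w(x,y,z): return np.array([HUB[0]+x*_c-y*_s,HUB[1]+x*_s+y*_c,z])
def w2fix(P): d=np.array(P[:2])-HUB; return np.array([d[0]*_c+d[1]*_s,-d[0]*_s+d[1]*_c,P[2]])
def plan(*p):
    for q in p: print(q, todelta(fix2w(*q),YAW-90))
E
python3 - <<'E'
from meas import *
s=pickle.load(open("pics/w2.pkl","rb"))
for u,v,z in((398,250,95),(160,345,95),(490,478,95),(265,562,95),(637,312,127),(328,407,87)):
    f=w2fix(ray("wrist",[235+u/4-.5,100+v/4-.5],z,s)[0]); print(f.round(1),np.hypot(*f[:2]).round(1),np.degrees(np.arctan2(f[1],f[0])).round(1))
print("tcp",w2fix(s["tool_pos"]))
plan((83,0,175),(83,10,122),(83,49,122))
E
```

```text
[19.5 50.9 95. ] 54.5 69.1
[-51.6  21.3  95. ] 55.8 157.6
[ 50.1 -20.1  95. ] 54.0 -21.9
[-20.3 -49.4  95. ] 53.4 -112.3
[ 83.   39.8 127. ] 92.0 25.6
[-0.7  0.  87. ] 0.7 178.4
tcp [  1.70733941  31.42965037 289.91688183]
(83, 0, 175) (array([115. ,  81. ,  32.4]), np.float64(0.7380973439331053))
(83, 10, 122) (array([168. ,  81.1,  22.3]), np.float64(0.7380973439331053))
(83, 49, 122) (array([167.9,  81.7, -16.7]), np.float64(0.7380973439331053))
```

Pegs sit at radius ~55 with the wheel at about −0.12 rad, and the ball is at (83,40), as specified. Next I'll approach beside the ball.

>>> move_arm(
  deltas=[
    [[60,81,33],1],
    [[115,81,33],1],
    [[115,81,33],1],
    [[140,81,33],1],
    [[168,81,33],1],
    [[168,81,33],1],
    [[168,81,33],1],
  ],
)

```text
time: 2.88
tool_pos: [626.7, -85.9, 123.3]
tcp_rot: [-0.4, 89.9, -74.0]
ft_force: [0.1, -0.1, -0.2]
finger_gap: 0.1
```

```bash
python3 - <<'E'
from meas import *
s,im=shot("w3"); print(s["time"],w2fix(s["tool_pos"]),s["ft_force"]); plan((83,0,121),(83,47,121))
E
```

```text
2.925 [ 83.97358326  -0.77744405 123.97710644] [-0.13538757 -0.22791606  0.46855119]
(83, 0, 121) (array([ 3.1, -1.1, -1. ]), np.float64(-0.23809333988426515))
(83, 47, 121) (array([  3. ,  -1.3, -48. ]), np.float64(-0.23809333988426515))
```

>>> move_arm(
  deltas=[
    [[2,-1,-8],0],
    [[2,-1,-16],0],
    [[2,-1,-22],0],
    [[2,-1,-28],0],
    [[2,-1,-34],0],
    [[2,-1,-40],0],
    [[2,-1,-44],0],
    [[2,-1,-48],0],
    [[2,-1,-48],0],
    [[2,-1,-48],0],
  ],
)

```text
time: 4.22
tool_pos: [612.8, -40.6, 122.1]
tcp_rot: [30.9, 89.8, -42.6]
ft_force: [-0.2, -0.7, -0.6]
finger_gap: -0.1
```

```bash
python3 - <<'E'
from meas import *
s,im=shot("w4"); print(s["time"],w2fix(s["tool_pos"]),s["ft_force"])
c=cv2.resize(im[60:310,220:560],None,fx=2,fy=2); cv2.imwrite("pics/w4c.png",c[:,:,::-1])
plan((83,45,175),(-20,50,175))
E
```

```text
4.225 [ 83.30592905  46.8928062  122.06131227] [-0.20320129 -0.71055852 -0.64108501]
(83, 45, 175) (array([-53. ,  -0.2,   2. ]), np.float64(-0.24150305643563513))
(-20, 50, 175) (array([ -53.1, -103.2,   -2.5]), np.float64(-0.24150305643563513))
```

View pics/w4c.png

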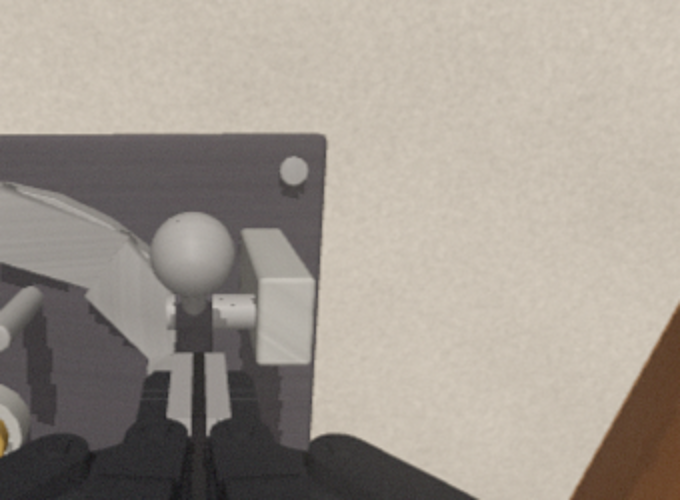

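The ball now lies on the +y side of the hinge, clear of the finger, so the pawl has tipped over. Next I'll go straight up, then to the +y side of the near peg.

>>> move_arm(
  deltas=[
    [[-30,0,0],0],
    [[-53,0,0],0],
    [[-53,-60,0],0],
    [[-53,-110,0],0],
    [[-53,-136,0],0],
    [[-53,-136,0],0],
    [[-30,-136,0],0],
    [[-30,-136,0],0],
  ],
)

```text
time: 5.28
tool_pos: [481.6, -78.8, 150.3]
tcp_rot: [-47.2, 89.9, -120.8]
ft_force: [-0.1, 0.1, -0.2]
finger_gap: -0.2
```

```bash
python3 - <<'E'
from meas import *
s4=pickle.load(open("pics/w4.pkl","rb")); print("ball",w2fix(ray("wrist",[220+194/2,60+255/2],120,s4)[0]))
s,im=shot("w5"); print(s["time"],w2fix(s["tool_pos"]),s["ft_force"])
c=im[60:310,150:550]; cv2.imwrite("pics/w5c.png",cv2.resize(c,None,fx=2,fy=2)[:,:,::-1])
plan((-53,46,76),(-53,36,76),(-54,5,76))
for w in (-.12,0,.4,.47,.5):
    a=np.radians(165)+w; print(w,(55*np.cos(a)).round(1),"tcp y",(55*np.sin(a)+16).round(1))
E
```

```text
ball [ 82.80297757  82.71127875 120.        ]
5.425 [-52.09334882  47.37503287 152.48312823] [-0.59711806  0.17141414  0.35231742]
(-53, 46, 76) (array([76.7, -1.2,  1. ]), np.float64(-0.23219213205042388))
(-53, 36, 76) (array([76.7, -1.1, 11. ]), np.float64(-0.23219213205042388))
(-54, 5, 76) (array([76.8, -2. , 42. ]), np.float64(-0.23219213205042388))
-0.12 -51.0 tcp y 36.5
0 -53.1 tcp y 30.2
0.4 -54.5 tcp y 8.4
0.47 -53.8 tcp y 4.6
0.5 -53.4 tcp y 3.0
```

View pics/w5c.png

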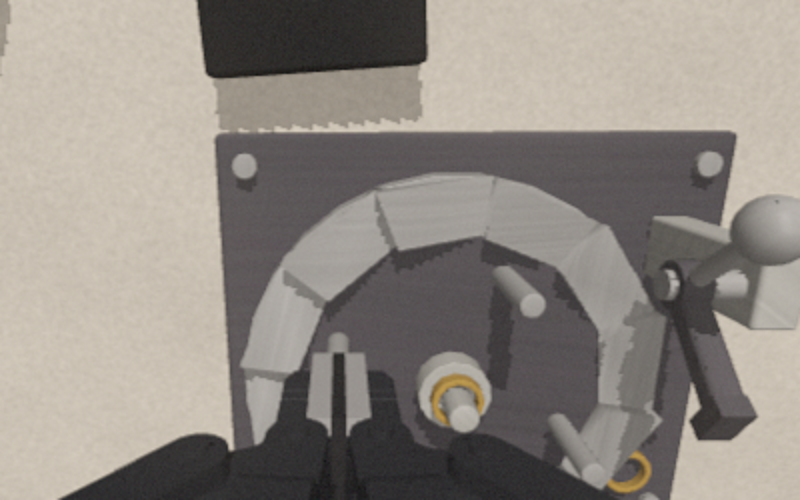

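The pawl stays up on its own: the arm leans to +y and the nose is raised at crop (725,425). The ring is still on the spindle. Now I'll descend and push the peg, stopping a bit short.

>>> move_arm(
  deltas=[
    [[40,-1,1],0],
    [[77,-1,1],0],
    [[77,-1,1],0],
    [[77,-1,1],0],
    [[77,-2,11],0],
    [[77,-2,18],0],
    [[77,-2,25],0],
    [[77,-2,32],0],
    [[77,-2,38],0],
    [[77,-2,38],0],
    [[77,-2,38],0],
  ],
)

```text
time: 6.85
tool_pos: [492.5, -116.6, 75.9]
tcp_rot: [38.2, 89.7, -35.3]
ft_force: [0.6, 0.6, -0.7]
finger_gap: 0.2
```

```bash
python3 - <<'E'
from meas import *
s,im=shot("w6"); print(s["time"],w2fix(s["tool_pos"]),s["ft_force"])
x0,y0=240,120
cv2.imwrite("pics/w6c.png",cv2.resize(im[y0:320,x0:560],None,fx=2.5,fy=2.5)[:,:,::-1])
plan((-54,5,76))
E
```

```text
6.85 [-53.79526153   8.70905916  75.8826925 ] [ 0.57272634  0.58498761 -0.67563689]
(-54, 5, 76) (array([-0.2, -0.1,  3.9]), np.float64(-0.23240045718720695))
```

View pics/w6c.png

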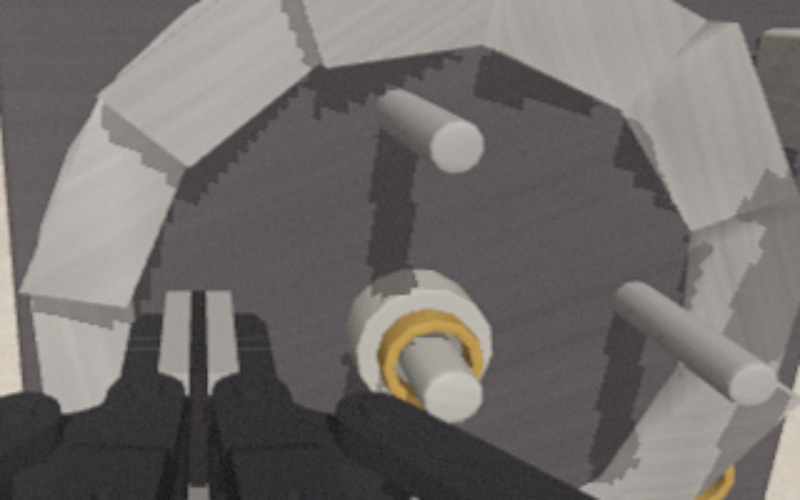

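The wheel has turned: peg tops are now at crop (458,147) and (752,384), and the spindle top is at (453,397).

```bash
python3 - <<'E'
from meas import *
s=pickle.load(open("pics/w6.pkl","rb")); q=lambda u,v,z: w2fix(ray("wrist",[240+u/2.5-.3,120+v/2.5-.3],z,s)[0])
c=q(453,397,87); print(c)
for u,v,b in((458,147,75),(752,384,-15)):
    f=q(u,v,95); a=np.degrees(np.arctan2(*(f-c)[[1,0]])); print(f,np.hypot(*(f-c)[:2]),np.radians(a-b), np.radians(np.degrees(np.arctan2(f[1],f[0]))-b))
E
```

```text
[-0.31978995 -1.43277134 87.        ]
[-7.41309276 53.6178898  95.        ] 55.50576758995568 0.38994378692958914 0.3991862361905571
[54.72363204  5.9838586  95.        ] 55.540838172443536 0.3957341749352638 0.3707135603440306
```

The wheel reads about 0.39. Another 4 mm should give about 0.465; then I'll back off and rise.

>>> move_arm(
  deltas=[
    [[0,0,2],0],
    [[0,0,4],0],
    [[0,0,4],0],
    [[0,0,4],0],
    [[0,0,-8],0],
    [[0,0,-8],0],
    [[-50,0,-8],0],
    [[-100,0,-8],0],
    [[-100,0,-8],0],
    [[-100,0,-8],0],
  ],
)

```text
time: 8.15
tool_pos: [489.7, -108.5, 175.7]
tcp_rot: [37.6, 89.7, -35.9]
ft_force: [0.5, -0.1, -0.8]
finger_gap: 0.1
```

```bash
python3 - <<'E'
from meas import *
s,im=shot("w7"); print(s["time"],w2fix(s["tool_pos"]),s["ft_force"])
cv2.imwrite("pics/w7c.png",cv2.resize(im[100:320,200:520],None,fx=2.5,fy=2.5)[:,:,::-1])
plan((83,118,178),(83,118,119),(83,76,119))
E
```

```text
8.25 [-54.88225949  17.80539022 174.27003474] [ 0.41569724 -0.25620399 -0.24940423]
(83, 118, 178) (array([  -4.1,  137.6, -100.7]), np.float64(-0.22953706360389017))
(83, 118, 119) (array([  54.9,  137.6, -100.8]), np.float64(-0.22953706360389017))
(83, 76, 119) (array([ 55. , 137.7, -58.8]), np.float64(-0.22953706360389017))
```

View pics/w7c.png

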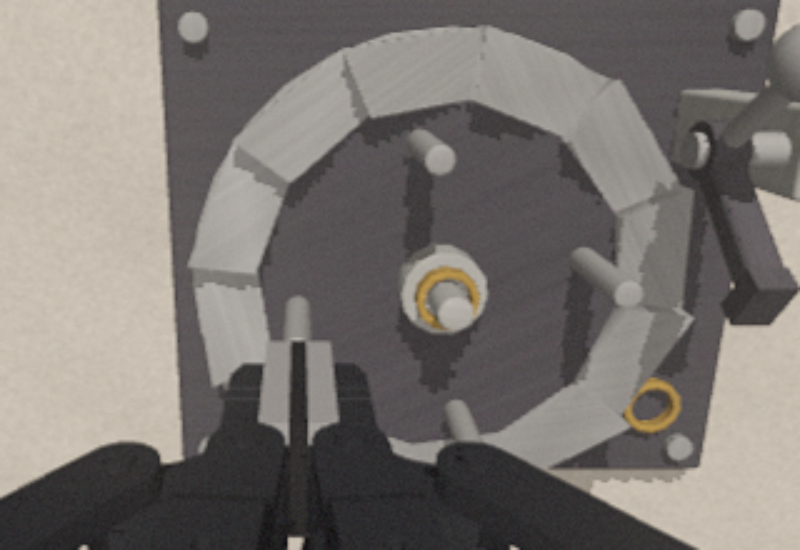

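```bash
python3 - <<'E'
from meas import *
s=pickle.load(open("pics/w7.pkl","rb")); q=lambda u,v,z: w2fix(ray("wrist",[200+u/2.5-.3,100+v/2.5-.3],z,s)[0])
c=q(456,313,87); print(c)
for u,v,b in((439,160,75),(629,292,-15)):
    f=q(u,v,95); a=np.degrees(np.arctan2(*(f-c)[[1,0]])); print(f,np.hypot(*(f-c)[:2]),np.radians(a-b), np.radians(np.degrees(np.arctan2(f[1],f[0]))-b))
E
```

```text
[-0.34346621 -0.75731369 87.        ]
[-10.4045796   53.34020058  95.        ] 55.02514928004977 0.44567958780366007 0.45444119040638975
[54.19092919  9.44517019 95.        ] 55.480545764290866 0.4467449229199514 0.43436024426229913
```

The wheel is at about 0.446. I want it mid-notch near 0.50 so the nose seats fully, so I'll push about 3 mm more.

>>> move_arm(
  deltas=[
    [[50,1,0],0],
    [[98,1,0],0],
    [[98,1,0],0],
    [[98,1,0],0],
    [[98,1,6],0],
    [[98,1,11],0],
    [[98,1,14],0],
    [[98,1,16],0],
    [[98,1,16],0],
    [[98,1,16],0],
  ],
)

```text
time: 9.55
tool_pos: [494.1, -123.6, 76.0]
tcp_rot: [-2.0, 89.9, -75.5]
ft_force: [0.3, -1.0, 0.4]
finger_gap: 0.2
```

>>> move_arm(
  deltas=[
    [[0,0,-6],0],
    [[0,0,-12],0],
    [[0,0,-12],0],
    [[-50,0,-12],0],
    [[-100,0,-12],0],
    [[-100,0,-12],0],
    [[-100,0,-12],0],
  ],
)

```text
time: 10.42
tool_pos: [490.6, -111.8, 175.8]
tcp_rot: [3.6, 89.9, -69.9]
ft_force: [0.0, 0.2, -0.4]
finger_gap: -0.1
```

```bash
python3 - <<'E'
from meas import *
s0=pickle.load(open("pics/w7.pkl","rb"))
s,im=shot("w8"); print(s["time"],w2fix(s["tool_pos"]),s["ft_force"])
# auto peg tops: predict for w range, template = disc brightness; Hough near prediction
g=cv2.cvtColor(im,cv2.COLOR_RGB2GRAY)
pa=proj("wrist",[fix2w(55*np.cos(np.radians(b)+.5),55*np.sin(np.radians(b)+.5),95) for b in(75,-15)],s); print(pa)
cv2.imwrite("pics/w8c.png",cv2.resize(im[100:320,200:520],None,fx=2.5,fy=2.5)[:,:,::-1])
plan((83,122,178),(83,122,119),(83,76,119))
E
```

```text
10.525 [-54.94562581  14.37751791 174.34693018] [0.1712005  0.10974427 0.03551885]
[[372.5748644  159.3358316 ]
 [451.91750337 208.67702614]]
(83, 122, 178) (array([  -4.2,  137.6, -108.2]), np.float64(-0.23038771011798678))
(83, 122, 119) (array([  54.8,  137.7, -108.2]), np.float64(-0.23038771011798678))
(83, 76, 119) (array([ 54.9, 137.9, -62.2]), np.float64(-0.23038771011798678))
```

View pics/w8c.png

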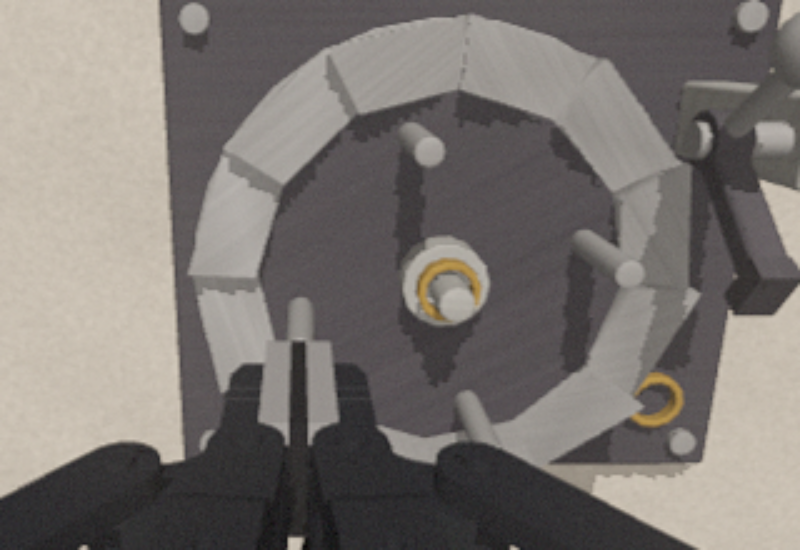

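Peg tops at crop (429,151) and (630,272) match the projection for w ≈ 0.50. The pawl is still up. Now I'll go to the ball's +y side.

>>> move_arm(
  deltas=[
    [[-4,40,-50],0],
    [[-4,90,-108],0],
    [[-4,138,-108],0],
    [[-4,138,-108],0],
    [[-4,138,-108],0],
    [[25,138,-108],0],
    [[54,138,-108],0],
    [[54,138,-108],0],
    [[54,138,-108],0],
  ],
)

```text
time: 11.7
tool_pos: [591.5, 30.4, 121.5]
tcp_rot: [-41.0, 89.9, -114.5]
ft_force: [0.7, 0.3, 0.8]
finger_gap: 0.2
```

```bash
python3 - <<'E'
from h import *
s=r.sense(); print(s["time"],w2fix(s["tool_pos"]),s["ft_force"],s["joint_pos"].round(0)); plan((83,78,119))
E
```

```text
11.7 [ 83.29192355 121.10282599 121.46754344] [0.69058677 0.34103174 0.84369585] [ -2.  11.  93.  -0.  76. -18.]
(83, 78, 119) (array([ 2.5, -0.1, 43.1]), np.float64(-0.28475848384737557))
```

>>> move_arm(
  deltas=[
    [[2,0,8],0],
    [[2,0,16],0],
    [[2,0,22],0],
    [[2,0,28],0],
    [[2,0,34],0],
    [[2,0,40],0],
    [[2,0,44],0],
    [[2,0,45],0],
    [[2,0,45],0],
  ],
)

```text
time: 12.82
tool_pos: [604.0, -13.0, 119.1]
tcp_rot: [-62.6, 89.9, -136.2]
ft_force: [-0.8, -0.3, 0.6]
finger_gap: -0.0
```

>>> move_arm(
  deltas=[
    [[-5,0,-10],0],
    [[-60,0,-10],0],
    [[-100,-40,0],0],
    [[-130,-80,0],0],
    [[-130,-90,0],0],
    [[-130,-90,0],0],
    [[-130,-90,0],0],
  ],
)

```text
time: 13.7
tool_pos: [517.7, -37.6, 247.7]
tcp_rot: [-96.9, 89.8, -170.5]
ft_force: [-0.3, 0.4, -0.3]
finger_gap: 0.3
```

```bash
python3 - <<'E'
from meas import *
s,im=shot("w9"); print(s["time"],w2fix(s["tool_pos"]),s["ft_force"])
P=[fix2w(83,39,127),fix2w(83,84,120)]+[fix2w(55*np.cos(np.radians(b)+.5),55*np.sin(np.radians(b)+.5),95) for b in(75,-15)]
print(((proj("wrist",P,s)-[240,100])*2.5).round(0))
cv2.imwrite("pics/w9c.png",cv2.resize(im[100:320,240:560],None,fx=2.5,fy=2.5)[:,:,::-1])
E
```

```text
13.75 [ -6.91304912  77.11533964 247.63835687] [0.30415431 0.05479927 0.79514254]
[[426. 328.]
 [430. 213.]
 [184. 270.]
 [333. 355.]]
```

View pics/w9c.png

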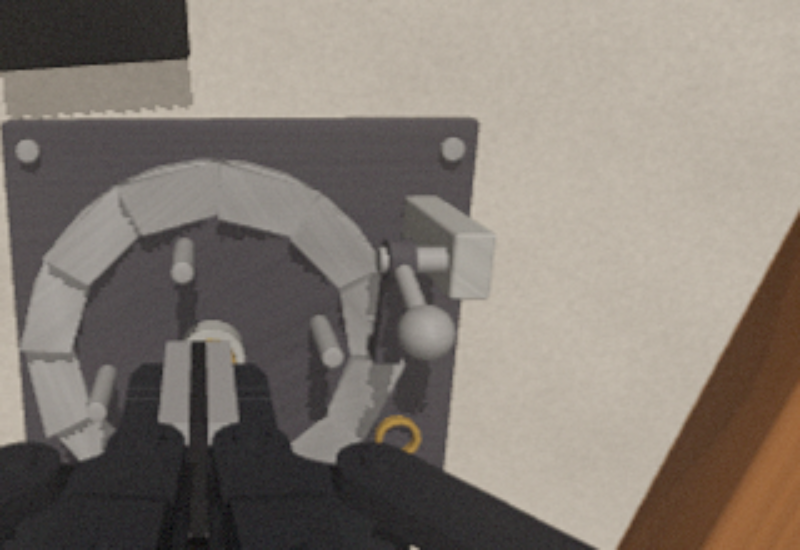

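Ball at crop (426,331), against a predicted home position of (426,328), so the pawl is fully home. Pegs at (181,271) and (333,356) match w ≈ 0.50. The gripper is well clear, so I'm handing in.

```bash
python3 -c "
from h import *
print(r.hand_in())"
```

```text
the job is handed in; nothing more can be done
None
```

The job is done and handed in at about 14 s: the wheel is back one notch and the pawl is home again.

- **What I did:** I tipped the pawl up by pushing the ball, and it stayed up. I then pushed the near peg counterclockwise from about −0.12 rad to about +0.50 rad. Last, I pushed the ball back so the pawl dropped.
- **One correction:** The first push left the wheel at about 0.446 rad. I gave it a second small push with the pawl still up, so it would sit mid-notch before I lowered the pawl.
- **Last checks:**
  - The ball was about 1 mm from its predicted home position, which puts the nose fully down.
  - Two peg tops matched a wheel angle of about 0.50 rad.
  - The loose ring and the near stone looked undisturbed. The ring on the spindle was partly hidden by the fingers, but it was still in place just before the last push.
  - The gripper was well clear with no contact force, and the forces read after each move were about 1 N.
- **Not seen directly:** I judged the nose from the ball's position, because the ball and its shadow partly hide it. I did not take a final picture of the tools, bottle, dish or far stone, but the arm never went near them at low height.

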